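Weed out the unbalanced fan rotor on the knife edge

TASK

With the rest frame still up, slide the three printed fan rotors one by one, without lifting them off, until each hub is centred over the steel knife edge; then press the frame's pad fully down so that they lie on the edge alone. The rotor that tips is out of balance: set it down (do not drop it) flat inside the black tray, and leave the level ones balancing on the edge with the frame down. Leave the screwdriver, glue bottle, mug and spool where they are.

Things in the scene. Friction and masses are not known exactly. Their poses are not given: they have to be found in the camera images.
- stand: fixed metal balancing stand, base 150 x 250 x 10 mm; a steel knife edge stands along its y axis at x = 0, 210 mm long, its flat top 12 mm wide, 70 mm above the table. Origin: middle of the underside. The rotors start lying across it, blades roughly along the stand x, hubs at about y = -75, 0 and +75 mm, each 8 to 22 mm off the edge in x.
- edge_mid (a point): middle of the knife edge top, 70 mm above the stand origin; axes as the stand (y along the edge). With the frame down, a rotor whose mass centre is over the 12 mm flat stays level; any other tips until a blade lies on a lowered rest, about 18 degrees, and stays lying there.
- rests (a joint): black rest frame sliding vertically on the stand: 0 = up (as at the start: its two rails, 12 mm wide, along y at x = -60 and +60 mm, are level with the knife edge and carry the rotors), 0.018 m = fully down at its stop. It is stiff (about 6 to 10 N to press down) and stays where it is left.
- pad_top (a point): centre of the top of the frame's press pad, 70 x 50 mm, ribbed, at the -y end of the stand (150 mm from the middle); moves with the frame, 70 mm above the table when up, 52 mm when fully down
- rotor_p: one of three alike printed white two-blade fan rotors, 180 mm long, about 150 g; blades 26 mm wide, 8 mm thick, flat underside; round hub boss in the middle, 36 mm diameter, top 42 mm above the underside. Origin: middle of the underside, under the hub; x along the blades, z up. One has a hidden weight that shifts its mass centre about 18 mm along the blades; the others are true.
- rotor_q: one of three alike printed white two-blade fan rotors, 180 mm long, about 150 g; blades 26 mm wide, 8 mm thick, flat underside; round hub boss in the middle, 36 mm diameter, top 42 mm above the underside. Origin: middle of the underside, under the hub; x along the blades, z up. One has a hidden weight that shifts its mass centre about 18 mm along the blades; the others are true.
- rotor_r: one of three alike printed white two-blade fan rotors, 180 mm long, about 150 g; blades 26 mm wide, 8 mm thick, flat underside; round hub boss in the middle, 36 mm diameter, top 42 mm above the underside. Origin: middle of the underside, under the hub; x along the blades, z up. One has a hidden weight that shifts its mass centre about 18 mm along the blades; the others are true.
- tray: fixed black open tray, 240 (x) x 130 (y) x 30 mm, wall and floor 4 mm, on the table at the stand's +y side. Origin: middle of its underside.
- screwdriver: bystander: loose screwdriver lying on the table beyond the stand, origin on its underside near its middle
- glue: bystander: small bottle, 44 mm diameter, 110 mm high, beyond the stand; origin under its base
- mug: bystander: white mug, 80 mm diameter, 90 mm high, at the left of the bench; origin under its base
- spool: bystander: full filament spool lying flat, 150 mm diameter, 50 mm high, at the right of the stand; origin under its base
Things that resemble listed ones, but are neither listed nor needed, are in the scene too. What is shaped like the rotor_r but green or turquoise is not meant.

How it is judged:
By the outcome, as a careful person would: the job done as asked, in the order asked, and still so for the second after the job is handed in, with the robot touching nothing.
It also fails if it takes over 64 s, if anything falls off the work surface, if the arm or the gripper's body presses on something with over 40 N, if the wrist force passes 120 N, or if a joint passes its speed limit or range.

ROBOT

A 6-joint arm with a two-finger parallel gripper is mounted at the origin on the work surface. World frame = base frame: x ahead of the robot, y to its left, z up, the work surface at z = 0. Lengths are in m, angles in rad, forces in N, time in s.
With the tool pointing down it reaches from about 0.35 to 0.875 m from the base axis. Payload 15.5 kg.
Tool frame: the origin (TCP) lies between the finger pads; the fingertips stand arm.tcp_to_tips ahead of it and the grasp point (between the pads) is the TCP (arm.tcp_to_tips is the distance from the TCP to the fingertips, in m); z points along the fingers, y is the line along which they close (so a half turn about z gives the same grasp; the last joint's range is limited). The gripper opens to 85 mm and grips with 20 to 120 N. Pads are 22 mm wide; open, the fingers measure 114 mm over their backs; the gripper's body (76 mm by 85 mm) begins 54 mm behind the grasp point. The pads swing forward as they close: fully open they stand 13 mm farther back than shut.
Start: joints at [-1.278, 0.494, 1.345, -0, 1.302, -0.096], TCP at [0.236, -0.579, 0.25] pointing down, gripper open.
Joint ranges: [-2.91, 2.91], [-0.82, 2.16], [0.22, 2.67], [-1.22, 4.37], [0.12, 2.79], [-3.08, 3.08]. Speed limits (rad/s): [1.89, 1.89, 2.57, 3.01, 3.01, 3.01].

INTERFACE

Orientations are given as [roll, pitch, yaw] about the fixed x, y, z axes, in that order (R = Rz(yaw) Ry(pitch) Rx(roll)).
In Python, from cell import status, vision, ticket, arm gives the robot as it stands.
- The arm moves only by the tool jog_arm, never from a script. Its argument "deltas" is a list of rows, each a list of 3 entries, a list of its own where there are three numbers: the shift along the world's x, y, z as a fraction of full scale, then the turn, a rotation vector about the world's x, y, z as a fraction of full scale, then the opening, from -1 (shut) to 1 (fully open). A call has 1 to 8 rows; each row shifts and turns the commanded pose from where the row before left it; what a row does not reach is not made up. Full scale, the value 1, is 40 mm for a shift and 5 degrees for a turn. A row lasts 1/10 s, in which the tool goes at most 50 mm and 8.59 degrees, less where a joint would pass 70% of its speed; a pose out of reach is approached as far as the arm can. A call with a number of a shift or a turn outside -1 to 1 is refused whole. A call with a gripper value outside its range is refused whole. The fingers move at their own pace and stop on an object; "squeeze" is the grip in N (left out, the last holds). Time passes only in rows, so rows that do not move let the fingers close. It gives the time, the measured TCP pose, the force, the opening and the grip force at its end, in the units of the state.
- status.observe(): the state, without advancing time (a new reading comes with each control period).
- vision.read_camera(name): name is "scene" or "top"; returns a dict with "color" (480x640x3 uint8, blue, green, red), "depth" (480x640 float32, m along the optical axis (not along the pixel's ray), 0 where there is no reading), "fx", "fy", "cx", "cy" (pixels), "position" and "rotation" of the camera in the world. Camera axes: x right, y up, looking along -z (the intrinsics and any distortion apply to the point x, -y, -z); pixel columns grow to the right and rows downward; lengths in m; the calibration is good to about 2 mm. A picture is of the moment at which its call begins.
- ticket.hand_in(): hands the job in; it is judged then, once.
Trained networks look in the newest picture that a camera, given by its name, has taken for a name from the list of things; names that differ only in an ending like _2 or _b are one class to them, and where a whole thing is asked for, a point or a joint stands for the part that bears it (a point fixed in the world has none). Each returns a list of dicts, best first, with "confidence" (0 to 1); they miss things now and then, are a little off and sometimes report something else, mostly with a low value. They report only what shows in the picture. A call takes as long as a camera call. They do not tell look-alikes from the thing itself.
- vision.recognise(label, camera): "centre" ([column, row] in pixels, amid what is visible of it).
- vision.outline_of(label, camera): "mask" (480x640 bool, what is visible of it) and "centre" ([column, row] in pixels, amid what is visible of it).
The state is a dict: "time": time; "joints": joint angles; "qd": joint speeds; "joint_efforts": joint torques, N m; "position": TCP position; "tool_rot": TCP orientation; "wrist_force": force on the tool from outside, world axes, zero at the start; "ft_torque": the same for the moment, N m; "gripper_width": finger opening in m; "finger_force": force on a finger pad.
Only numpy, scipy, OpenCV 4.12 (cv2) and the standard library are available. Lean on these libraries where they do the work, as an engineer would, in place of code of your own. Each camera call takes 0.05 s, during which the arm holds its last target. There are 200 camera calls.

## Working session

There is one attempt and no reset: what is moved stays moved. The work goes in short steps, Python scripts to look and compute and a tool call to move; the robot and the scene stay as the last step left them, time stands still between calls to the robot, and variables do not carry over. Pictures are saved under pics/ and viewed, at most 10 in all, crops included, and the job is handed in when it is done.

Besides the shell and the picture viewer there is one more tool, called after "Request:" as name(argument=value, ...) on one line, values as JSON. jog_arm: Moves the arm, as the interface text tells. Its arguments: {"type":"object","properties":{"deltas":{"type":"array","items":{"type":"array"}},"squeeze":{"type":"number"}},"required":["deltas"]}

```bash
ls; mkdir -p pics; cat > h.py <<'E'
import numpy as np,cv2
from cell import status,vision,ticket,arm
def cam(n):
    return vision.read_camera(n)
def pts(d):
    v,u=np.mgrid[0:480,0:640]; z=d["depth"]
    P=np.stack([(u-d["cx"])/d["fx"]*z,-(v-d["cy"])/d["fy"]*z,-z],-1)
    R=np.array(d["rotation"])
    W=P@R.T+np.array(d["position"]); W[z==0]=np.nan
    return W
E
python3 - <<'E'
from h import *
print(arm.tcp_to_tips, status.observe())
for n in("top","scene"):
    d=cam(n); cv2.imwrite(f"pics/{n}0.png",d["color"]); W=pts(d); np.save(n+"0.npy",W)
    print(n,{k:d[k] for k in d if k not in("color","depth")})
    for l in("stand","rests","rotor_p","tray","screwdriver","glue","mug","spool"):
        for o in vision.outline_of(l,n):
            p=W[o["mask"]]; p=p[~np.isnan(p[:,0])]
            if len(p): print(l,round(o["confidence"],2),np.round(o["centre"]),np.round(np.median(p,0),3),np.round(p.min(0),3),np.round(p.max(0),3))
E
```

```text
pics
0.019 {'time': 0.0, 'joints': array([-1.27848216e+00,  4.94221858e-01,  1.34614149e+00, -1.34729358e-05,
        1.30252202e+00, -9.54779101e-02]), 'qd': array([-6.47665597e-04, -1.79374212e-03, -4.44794187e-04,  5.98236432e-04,
       -1.19898593e-03, -9.27484046e-05]), 'joint_efforts': array([ 2.92358163e-03, -8.82140136e+01, -3.83855796e+01,  1.17457189e-04,
        1.03338817e-02,  9.59280101e-06]), 'position': array([ 0.2362515 , -0.57824998,  0.24967269]), 'tool_rot': array([-3.14030458e+00, -1.10311620e-04,  3.87795587e-01]), 'wrist_force': array([ 0.533581  , -0.88544521,  0.10567323]), 'ft_torque': array([-0.08225791,  0.01575694, -0.03791505]), 'finger_force': 0.0, 'gripper_width': 0.08533674918631369}Traceback (most recent call last):
  File "<stdin>", line 4, in <module>
  File "h.py", line 9, in pts
    W=P@R.T+np.array(d["position"]); W[z==0]=np.nan
      ~~~~~^~~~~~~~~~~~~~~~~~~~~~~~
ValueError: operands could not be broadcast together with shapes (480,640) (3,)
```

```bash
sed -i 's/R=np.array(d\["rotation"\])/R=Rot.from_euler("xyz",d["rotation"]).as_matrix()/; 1a from scipy.spatial.transform import Rotation as Rot' h.py
python3 - <<'E'
from h import *
for n in("top","scene"):
    d=cam(n); cv2.imwrite(f"pics/{n}0.png",d["color"]); W=pts(d); np.save(n+"0.npy",W)
    print(n,{k:d[k] for k in d if k not in("color","depth")})
    for l in("stand","rests","rotor_p","tray","screwdriver","glue","mug","spool"):
        for o in vision.outline_of(l,n):
            p=W[o["mask"]]; p=p[~np.isnan(p[:,0])]
            if len(p): print(l,round(o["confidence"],2),np.round(o["centre"]),np.round(np.median(p,0),3),np.round(p.min(0),3),np.round(p.max(0),3))
E
```

```text
top {'fx': 610.4834421169437, 'fy': 610.4834421169437, 'cx': 325.33422057374884, 'cy': 237.67328231987787, 'position': array([0.23798302, 0.033838  , 1.70456726]), 'rotation': array([ 0.1907829 , -0.0220025 , -1.57807047])}
stand 0.69 [350. 249.] [ 0.521 -0.063  0.02 ] [ 0.442 -0.211 -0.008] [0.628 0.094 0.082]
rests 0.92 [378. 251.] [ 0.521 -0.148  0.069] [ 0.453 -0.225 -0.006] [0.628 0.094 0.082]
rotor_p 0.8 [341. 238.] [ 0.54 -0.04  0.08] [ 0.458 -0.066 -0.008] [ 0.655 -0.019  0.123]
rotor_p 0.75 [366. 175.] [ 0.744 -0.122  0.01 ] [ 0.665 -0.158 -0.01 ] [ 0.832 -0.088  0.052]
rotor_p 0.75 [251. 168.] [0.769 0.201 0.009] [ 0.733  0.118 -0.007] [0.815 0.29  0.053]
rotor_p 0.73 [309. 248.] [0.518 0.04  0.079] [ 0.434  0.021 -0.002] [0.612 0.063 0.122]
rotor_p 0.56 [366. 252.] [ 0.506 -0.11   0.08 ] [ 0.422 -0.139 -0.006] [ 0.619 -0.088  0.121]
tray 0.79 [232. 259.] [0.513 0.258 0.005] [ 0.386  0.177 -0.011] [0.646 0.336 0.04 ]
screwdriver 0.66 [314. 147.] [0.831 0.025 0.023] [ 0.752  0.002 -0.004] [0.883 0.051 0.035]
glue 0.75 [436. 175.] [ 0.726 -0.317  0.072] [ 0.712 -0.345  0.001]
[... 988 characters left out ...]
[ 0.764 -0.122  0.008] [ 0.665 -0.16  -0.003] [ 0.836 -0.087  0.045]
rotor_p 0.68 [220. 211.] [ 0.302 -0.223  0.008] [ 0.266 -0.307 -0.004] [ 0.318 -0.136  0.046]
rotor_p 0.56 [275. 242.] [ 0.528 -0.114  0.079] [ 0.426 -0.135  0.07 ] [ 0.603 -0.09   0.115]
tray 0.87 [407. 228.] [0.518 0.259 0.004] [ 0.353  0.171 -0.007] [0.642 0.354 0.034]
screwdriver 0.76 [369. 348.] [0.839 0.022 0.021] [ 0.695 -0.002 -0.005] [0.886 0.072 0.03 ]
glue 0.68 [201. 342.] [ 0.748 -0.324  0.062] [ 0.668 -0.354 -0.005] [ 0.76  -0.303  0.113]
mug 0.97 [478. 172.] [0.4   0.512 0.057] [ 0.249  0.479 -0.004] [0.428 0.633 0.095]
spool 0.75 [126. 308.] [ 0.59  -0.481  0.048] [ 0.471 -0.571 -0.006] [ 0.648 -0.409  0.056]
```

View pics/top0.png

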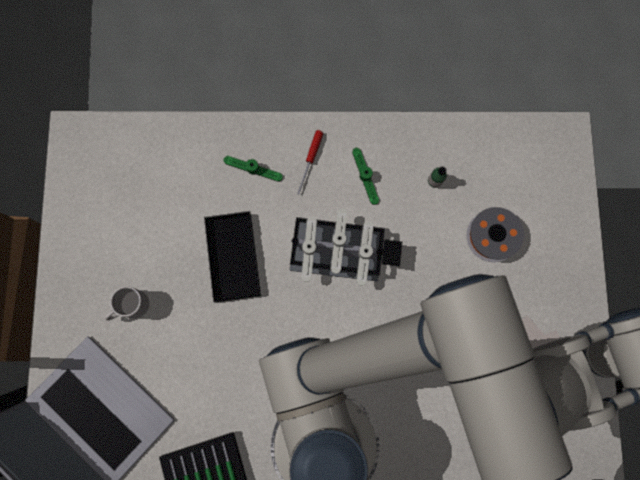

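View pics/scene0.png

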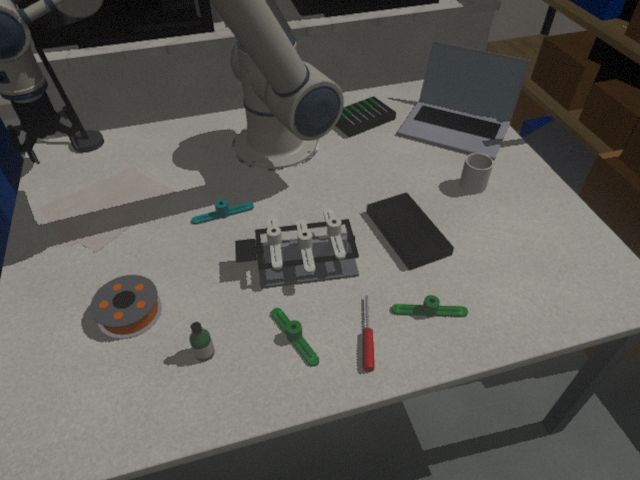

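```bash
cat >> h.py <<'E'
def cloud(box=(0.38,0.66,-0.27,0.36),names=("top","scene")):
    A=[];C=[]
    for n in names:
        d=cam(n); W=pts(d); m=(W[...,0]>box[0])&(W[...,0]<box[1])&(W[...,1]>box[2])&(W[...,1]<box[3])
        A.append(W[m]); C.append(d["color"][m])
    return A,C
E
python3 - <<'E'
from h import *
A,C=cloud()
ims=[]
for P,c in zip(A,C):
    im=np.zeros((280*2,380*1,3),np.uint8)
    # x up, y left ; 2mm... 
    S=1000*1.4
    im=np.zeros((390,560,3),np.uint8)
    ok=P[:,1]<0.13
    for p,cc in zip(P[ok],c[ok]):
        r=int((0.655-p[0])*S);k=int((0.13-p[1])*S)
        if 0<=r<390 and 0<=k<560: cv2.circle(im,(k,r),2,tuple(int(min(255,2*x)) for x in cc),-1)
    ims.append(im[:, :])
    for lo,hi in((0.03,0.06),(0.06,0.074),(0.074,0.09),(0.1,0.13)):
        q=P[ok&(P[:,2]>lo)&(P[:,2]<hi)]; print(lo,len(q),np.median(q[:,2]) if len(q) else 0)
    q=P[P[:,2]>0.105]
    for y0 in(-0.115,-0.04,0.04):
        h=q[abs(q[:,1]-y0)<0.035]; h=h[h[:,2]>0.108]; print('hub',y0,len(h),np.median(h,0).round(4),((h.min(0)+h.max(0))/2).round(4),np.ptp(h,axis=0).round(4))
cv2.imwrite("pics/ortho.png",cv2.resize(np.hstack(ims),(800,279)))
np.savez("c0.npz",a=A[0],b=A[1],ca=C[0],cb=C[1])
E
```

```text
0.03 190 0.04657455920886999
0.06 1637 0.06932479166198169
0.074 1469 0.07816063724397138
0.1 435 0.1118911461642802
hub -0.115 117 [ 0.5111 -0.1107  0.1125] [ 0.5102 -0.1106  0.1142] [0.0353 0.0322 0.0121]
hub -0.04 112 [ 0.5433 -0.0397  0.1125] [ 0.5441 -0.0398  0.1147] [0.0331 0.0322 0.013 ]
hub 0.04 119 [0.5225 0.04   0.1128] [0.5229 0.04   0.1154] [0.0337 0.0319 0.0147]
0.03 497 0.045125708865412784
0.06 1865 0.06837816745697156
0.074 1168 0.07749251876924129
0.1 473 0.1100816389817858
hub -0.115 119 [ 0.5137 -0.1119  0.1111] [ 0.5111 -0.1114  0.1121] [0.0362 0.0343 0.008 ]
hub -0.04 124 [ 0.5477 -0.0418  0.1109] [ 0.5476 -0.0417  0.1112] [0.0377 0.035  0.0064]
hub 0.04 110 [0.5258 0.0388 0.1106] [0.5248 0.0394 0.1118] [0.0368 0.0341 0.0074]<stdin>:12: RuntimeWarning: overflow encountered in scalar multiply
```

View pics/ortho.png

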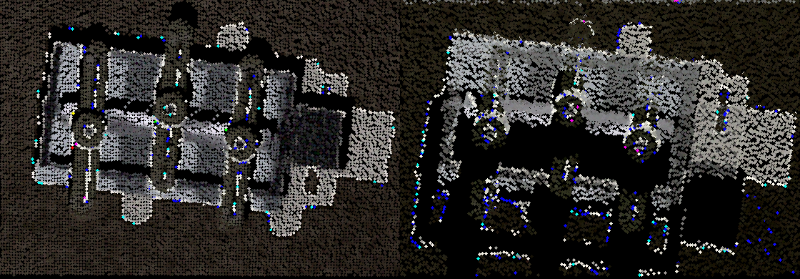

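```bash
cat >> h.py <<'E'
from scipy.optimize import differential_evolution, least_squares
def fitstand(P,zlo=0.063,zhi=0.0735):
    q=P[(P[:,2]>zlo)&(P[:,2]<zhi)][:,:2]
    def loc(t): 
        c,s=np.cos(t[2]),np.sin(t[2]); d=q-t[:2]; return d[:,0]*c+d[:,1]*s,-d[:,0]*s+d[:,1]*c
    def cost(t):
        x,y=loc(t); r=np.min(np.abs(x[:,None]-np.array([-.06,0,.06])),1); r[abs(y)>.1]=.009
        pad=np.maximum(abs(x)-.035,abs(y+.15)-.025)<0
        return np.minimum(r,.009)[~pad].__pow__(2).sum()+pad.sum()*0.00002
    r=differential_evolution(cost,[(.47,.57),(-.08,.01),(-.3,.3)],seed=1,popsize=20,tol=1e-8)
    t=r.x
    for _ in range(5):   # y from the pad
        x,y=loc(t); m=(abs(x)<.028)&(y<-.115)&(y>-.19); 
        yp=(np.percentile(y[m],2)+np.percentile(y[m],98))/2
    return t,len(q),(yp,np.ptp(y[m]))
def tostand(t,p):
    c,s=np.cos(t[2]),np.sin(t[2]); d=np.asarray(p)[...,:2]-t[:2]
    return np.stack([d[...,0]*c+d[...,1]*s,-d[...,0]*s+d[...,1]*c],-1)
def hubs(P,t,lo=0.108):
    q=P[(P[:,2]>lo)&(P[:,2]<.125)]; out=[]
    b=P[(P[:,2]>.0745)&(P[:,2]<.083)]
    for y0 in(-.075,0,.075):
        h=q[abs(tostand(t,q)[:,1]-y0)<.033]
        if len(h)<20: out.append(None); continue
        c=least_squares(lambda c:np.maximum(np.hypot(*(h[:,:2]-c).T)-.0175,0),h[:,:2].mean(0)).x
        (cx,cy),rad=cv2.minEnclosingCircle(h[:,:2].astype(np.float32)); 
        c=(h[:,:2].min(0)+h[:,:2].max(0))/2
        bb=b[(abs(tostand(t,b)[:,1]-y0)<.033)&(np.hypot(*(b[:,:2]-c).T)>.025)][:,:2]
        w=np.linalg.svd(bb-bb.mean(0),full_matrices=False)[2][0]; w=w*np.sign(w[0])
        out.append((c.round(4),tostand(t,c).round(4),round(float(np.arctan2(w[1],w[0])),3),rad))
    return out
E
python3 - <<'E'
from h import *
f=np.load("c0.npz")
for k in "ab":
    P=f[k]; t,n,y=fitstand(P); print(t.round(4),n,y)
    for h in hubs(P,t): print(h)
E
```

```text
[ 0.5335 -0.0229 -0.1292] 1472 (np.float64(-0.1556434069998137), np.float64(0.07378291564139643))
(array([ 0.5102, -0.1106]), array([-0.0118, -0.09  ]), -0.129, 0.01800740323960781)
(array([ 0.5441, -0.0398]), array([ 0.0127, -0.0154]), -0.132, 0.01744214817881584)
(array([0.5229, 0.04  ]), array([-0.0186,  0.061 ]), -0.085, 0.01809033565223217)
[ 0.5352 -0.0381 -0.1339] 1720 (np.float64(-0.14515300684327312), np.float64(0.06008850362627624))
(array([ 0.5111, -0.1114]), array([-0.0141, -0.0759]), -0.139, 0.018545184284448624)
(array([ 0.5476, -0.0417]), array([ 0.0128, -0.0019]), -0.119, 0.01912142150104046)
(array([0.5248, 0.0394]), array([-0.0206,  0.0754]), -0.089, 0.01887616142630577)
```

Request:
jog_arm(deltas=[[[0.43,0.73,-0.08],[0,0,0.75],1],[[0.43,0.73,-0.08],[0,0,0.75],1],[[0.43,0.73,-0.08],[0,0,0.75],1],[[0.43,0.73,-0.08],[0,0,0.75],1],[[0.43,0.73,-0.08],[0,0,0.75],1],[[0.43,0.73,-0.08],[0,0,0.75],1],[[0.43,0.73,-0.08],[0,0,0.75],1],[[0.43,0.73,-0.08],[0,0,0.75],1]], squeeze=20)

```text
time: 1.85
position: [0.3745, -0.3438, 0.2247]
tool_rot: [3.141, 0.0, 0.914]
wrist_force: [0.3, -0.2, 0.4]
gripper_width: 0.0851
finger_force: 0.0
```

Request:
jog_arm(deltas=[[[0.43,0.73,-0.08],[0,0,0.75],1],[[0.43,0.73,-0.08],[0,0,0.75],1],[[0.43,0.73,-0.08],[0,0,0.75],1],[[0.43,0.73,-0.08],[0,0,0.75],1],[[0.43,0.73,-0.08],[0,0,0.75],1],[[0.43,0.73,-0.08],[0,0,0.75],1],[[0.43,0.73,-0.08],[0,0,0.75],1],[[0.43,0.73,-0.08],[0,0,0.75],1]])

```text
time: 2.65
position: [0.5122, -0.1101, 0.1991]
tool_rot: [3.141, 0.0, 1.438]
wrist_force: [-0.0, -1.1, 1.4]
gripper_width: 0.0856
finger_force: 0.0
```

Request:
jog_arm(deltas=[[[0,0,0],[0,0,0],1],[[0,0,0],[0,0,0],1]])

```text
time: 2.85
position: [0.5117, -0.111, 0.199]
tool_rot: [-3.141, 0.0, 1.436]
wrist_force: [-0.4, -0.4, -0.5]
gripper_width: 0.0852
finger_force: 0.0
```

Request:
jog_arm(deltas=[[[0,0,-0.8],[0,0,0],1],[[0,0,-0.8],[0,0,0],1],[[0,0,-0.75],[0,0,0],1],[[0,0,0],[0,0,0],-1],[[0,0,0],[0,0,0],-1],[[0,0,0],[0,0,0],-1],[[0,0,0],[0,0,0],-1],[[0,0,0],[0,0,0],-1]])

```text
time: 3.65
position: [0.5123, -0.1119, 0.1067]
tool_rot: [3.139, 0.001, 1.435]
wrist_force: [-1.8, -1.7, 7.6]
gripper_width: 0.0353
finger_force: 20.1
```

Request:
jog_arm(deltas=[[[0,0,0],[0,0,0],-1],[[0,0,0],[0,0,0],-1]])

```text
time: 3.85
position: [0.5123, -0.1119, 0.1067]
tool_rot: [3.139, 0.001, 1.435]
wrist_force: [-1.2, -1.9, 7.0]
gripper_width: 0.0355
finger_force: 20.1
```

Request:
jog_arm(deltas=[[[0.08,-0.01,0.02],[0,0,0],-1],[[0.08,-0.01,0],[0,0,0],-1],[[0.08,-0.01,0],[0,0,0],-1],[[0.08,-0.01,0],[0,0,0],-1],[[0,0,0],[0,0,0],-1],[[0,0,0],[0,0,0],-1]])

```text
time: 4.45
position: [0.5239, -0.1128, 0.1066]
tool_rot: [-3.141, -0.0, 1.435]
wrist_force: [-7.4, 1.3, 15.4]
gripper_width: 0.0354
finger_force: 21.7
```

```bash
python3 - <<'E'
from h import *
A,C=cloud()
for P in A:
    t,n,y=fitstand(P); print(t.round(4),n)
    for h in hubs(P,t): print(h)
print(status.observe()["position"])
E
```

```text
[ 0.5355 -0.0179 -0.0952] 268
None
(array([ 0.5466, -0.0318]), array([ 0.0124, -0.0128]), -0.253, 0.01476634293794632)
None
[ 0.5371 -0.0239 -0.1297] 1700
(array([ 0.5385, -0.1127]), array([ 0.0129, -0.0879]), -0.121, 0.023208191618323326)
(array([ 0.5478, -0.0412]), array([ 0.0129, -0.0157]), -0.119, 0.018003448843955994)
(array([0.5254, 0.0389]), array([-0.0198,  0.0608]), -0.092, 0.01963132433593273)
[ 0.52390277 -0.11283324  0.10661832]
```

Request:
jog_arm(deltas=[[[0,0,0],[0,0,0],0.5],[[0,0,0],[0,0,0],1],[[0,0,0],[0,0,0],1],[[0,0,0.6],[0,0,0],1],[[0,0,0.8],[0,0,0],1],[[-0.5,-0.5,0.8],[0,0,0],1],[[-0.7,-0.8,0.5],[0,0,0],1],[[-0.7,-0.8,0],[0,0,0],1]])

```text
time: 5.35
position: [0.4489, -0.1982, 0.2165]
tool_rot: [3.137, 0.002, 1.437]
wrist_force: [0.4, -0.8, -0.9]
gripper_width: 0.0854
finger_force: 0.0
```

Request:
jog_arm(deltas=[[[-0.7,-0.8,0],[0,0,0],1],[[-0.7,-0.8,0],[0,0,0],1],[[0,0,0],[0,0,0],1]])

```text
time: 5.65
position: [0.3898, -0.264, 0.214]
tool_rot: [-3.141, 0.001, 1.431]
wrist_force: [0.3, 0.4, -0.3]
gripper_width: 0.0851
finger_force: 0.0
```

```bash
cat > look.py <<'E'
from h import *
A,C=cloud()
for P in A:
    t,n,y=fitstand(P); print(t.round(4),n, 'edge/rail z',[np.median(P[(abs(tostand(t,P)[:,0]-x)<.005)&(abs(tostand(t,P)[:,1])<.1)&(P[:,2]>.045)&(P[:,2]<.0735)][:,2]).round(4) for x in(-.06,0,.06)])
    for h in hubs(P,t): print(h)
print(status.observe()["position"])
E
python3 look.py
```

```text
[ 0.5334 -0.0228 -0.1339] 1465 edge/rail z [np.float64(0.0695), np.float64(0.069), np.float64(0.07)]
(array([ 0.5252, -0.1113]), array([ 0.0037, -0.0888]), -0.136, 0.017925066873431206)
(array([ 0.5443, -0.0399]), array([ 0.013 , -0.0155]), -0.131, 0.017692849040031433)
(array([0.522, 0.04 ]), array([-0.0197,  0.0607]), -0.15, 0.018656088039278984)
[ 0.5351 -0.0382 -0.1331] 1724 edge/rail z [np.float64(0.0678), np.float64(0.0663), np.float64(0.0678)]
(array([ 0.5288, -0.1126]), array([ 0.0037, -0.0745]), -0.138, 0.01909956894814968)
(array([ 0.5481, -0.0418]), array([ 0.0134, -0.0018]), -0.123, 0.01893940381705761)
(array([0.5259, 0.039 ]), array([-0.0194,  0.0753]), -0.089, 0.019324028864502907)
[ 0.39195326 -0.26167147  0.21395654]
```

```bash
cat > look2.py <<'E'
from h import *
K=[cloud()[0] for _ in range(4)]
for i in(0,1):
    P=np.vstack([k[i] for k in K]); t,n,y=fitstand(P); print(t.round(4))
    L=tostand(t,P); z=P[:,2]
    for x0 in(-.06,0,.06):
        print(' strip',x0,end=': ')
        for y0 in(-.1,-.0375,.0375,.1):
            m=(abs(L[:,0]-x0)<.011)&(abs(L[:,1]-y0)<.012)&(z>.063)&(z<.0735); v=(L[m,0]-x0)*1e3
            print(m.sum(),np.percentile(v,[5,50,95]).round(1) if m.sum()>8 else '',end='  ')
        print()
    for y0 in(-.075,0,.075):
        m=(z>.107)&(z<.12)&(abs(L[:,1]-y0)<.035); h=L[m]*1e3
        print(' hub',m.sum(),np.percentile(h,[3,97],axis=0).round(1).tolist(),'mid',np.percentile(h,[3,97],axis=0).mean(0).round(1), 'mean',h.mean(0).round(1))
    b=P[(z>.0745)&(z<.083)];bl=tostand(t,b)
    for h in hubs(P,t):
        c=h[1]; m=abs(bl[:,1]-c[1])<.03; v=(bl[m,0])*1e3; print(' blade ends',np.percentile(v,[.5,99.5]).round(1),np.percentile(v,[.5,99.5]).mean().round(1),h[2])
E
python3 look2.py
```

```text
[ 0.5338 -0.0208 -0.126 ]
 strip -0.06: 69 [-8.2  0.3  7.1]  104 [-5.6  0.6  5.9]  72 [-4.6  2.6  6.1]  132 [-5.3  1.4  8.7]  
 strip 0: 25 [-8.7 -4.5  2.2]  120 [-7.8 -1.5  5. ]  127 [-6.5  0.7  6.6]  166 [-10.4  -0.8   9. ]  
 strip 0.06: 56 [-6.4  0.2  9. ]  102 [-6.1 -0.2  5.6]  128 [-5.8  0.9  6.4]  129 [-9.9 -0.5  6. ]  
 hub 513 [[-13.4, -106.1], [18.1, -75.6]] mid [  2.3 -90.8] mean [  2.2 -90.8]
 hub 501 [[-2.7, -32.9], [28.8, -2.0]] mid [ 13.1 -17.4] mean [ 13.  -17.7]
 hub 495 [[-34.2, 43.9], [-3.1, 74.0]] mid [-18.7  58.9] mean [-18.5  58.9]
 blade ends [-85.6  90.6] 2.5 -0.143
 blade ends [-74.3 102. ] 13.8 -0.129
 blade ends [-76.2  70.9] -2.6 -0.147
[ 0.5352 -0.0383 -0.1315]
 strip -0.06: 167 [-7.6  0.6  5.7]  176 [-7.4  0.1  5.8]  165 [-7.9  0.2  4.8]  84 [-7.6  0.3  6.9]  
 strip 0: 156 [-8.   0.8  7.3]  197 [-8.3  0.8  6.7]  203 [-7.7  0.2  6.8]  163 [-8.5  1.1  7.4]  
 strip 0.06: 199 [-8.6  0.1  5.4]  202 [-7.9 -0.3  5.3]  199 [-8.1 -0.5  5. ]  181 [-6.9  0.3  4.5]  
 hub 530 [[-15.2, -90.9], [18.2, -60.0]] mid [  1.5 -75.5] mean [  2.4 -75.2]
 hub 523 [[-3.5, -17.3], [29.1, 13.7]] mid [12.8 -1.8] mean [13.6 -1.9]
 hub 479 [[-35.5, 59.9], [-3.8, 90.7]] mid [-19.7  75.3] mean [-18.9  75.2]
 blade ends [-87.6  90.6] 1.5 -0.14
 blade ends [-75.8 101.5] 12.9 -0.119
 blade ends [-108.9   69.5] -19.7 -0.092
```

Request:
jog_arm(deltas=[[[0.54,0.79,0],[0,0,0],1],[[0.54,0.79,0],[0,0,0],1],[[0.54,0.79,0],[0,0,0],1],[[0.54,0.79,0],[0,0,0],1],[[0.54,0.79,0],[0,0,0],1],[[0.54,0.79,0],[0,0,0],1],[[0.54,0.79,0],[0,0,0.1],1],[[0,0,0],[0,0,0],1]])

```text
time: 6.95
position: [0.5457, -0.0362, 0.2138]
tool_rot: [3.14, -0.001, 1.448]
wrist_force: [0.2, -0.5, -0.1]
gripper_width: 0.0852
finger_force: 0.0
```

Request:
jog_arm(deltas=[[[-0.07,-0.12,-0.66],[0,0,0],1],[[0,0,-0.66],[0,0,0],1],[[0,0,-0.66],[0,0,0],1],[[0,0,-0.66],[0,0,0],1],[[0,0,0],[0,0,0],-1],[[0,0,0],[0,0,0],-1],[[0,0,0],[0,0,0],-1],[[0,0,0],[0,0,0],-1]])

```text
time: 7.75
position: [0.5415, -0.0448, 0.1098]
tool_rot: [3.139, 0.0, 1.444]
wrist_force: [-1.0, -0.4, 5.1]
gripper_width: 0.0356
finger_force: 19.6
```

Request:
jog_arm(deltas=[[[0,0,0],[0,0,0],-1],[[0,0,0],[0,0,0],-1]])

```text
time: 7.95
position: [0.5416, -0.0448, 0.1098]
tool_rot: [3.139, 0.0, 1.444]
wrist_force: [0.2, 0.5, 5.6]
gripper_width: 0.0352
finger_force: 19.6
```

Request:
jog_arm(deltas=[[[0,0,0.025],[0,0,0],-1],[[0,0,0],[0,0,0],-1],[[0,0,0],[0,0,0],-1]])

```text
time: 8.25
position: [0.5409, -0.0446, 0.1098]
tool_rot: [3.141, 0.0, 1.444]
wrist_force: [-1.8, 0.0, 6.9]
gripper_width: 0.0351
finger_force: 20.9
```

Request:
jog_arm(deltas=[[[-0.07,0.01,0],[0,0,0],-1],[[-0.07,0.01,0],[0,0,0],-1],[[-0.07,0.01,0],[0,0,0],-1],[[-0.065,0.01,0],[0,0,0],-1],[[0,0,0],[0,0,0],-1]])

```text
time: 8.75
position: [0.5302, -0.0431, 0.1098]
tool_rot: [3.14, 0.0, 1.444]
wrist_force: [2.3, -0.8, 7.5]
gripper_width: 0.0351
finger_force: 20.9
```

Request:
jog_arm(deltas=[[[0,0,0],[0,0,0],1],[[0,0,0],[0,0,0],1],[[0,0,0],[0,0,0],1],[[0,0,0.75],[0,0,0],1],[[0,0,0.75],[0,0,0],1],[[-0.08,0.68,0],[0,0,0],1],[[-0.08,0.68,0],[0,0,0],1],[[-0.08,0.68,0],[0,0,0.3],1]])

```text
time: 9.55
position: [0.5198, 0.0394, 0.1694]
tool_rot: [3.142, -0.0, 1.469]
wrist_force: [0.1, 0.1, -0.5]
gripper_width: 0.0852
finger_force: 0.0
```

Request:
jog_arm(deltas=[[[0,0,0],[0,0,0],1],[[0,0,0],[0,0,0],1]])

```text
time: 9.75
position: [0.52, 0.039, 0.1692]
tool_rot: [-3.141, 0.0, 1.471]
wrist_force: [0.1, 0.1, 0.4]
gripper_width: 0.0854
finger_force: 0.0
```

Request:
jog_arm(deltas=[[[0,0,-0.75],[0,0,0],1],[[0,0,-0.75],[0,0,0],1],[[0,0,0],[0,0,0],1],[[0,0,0],[0,0,0],-1],[[0,0,0],[0,0,0],-1],[[0,0,0],[0,0,0],-1],[[0,0,0],[0,0,0],-1],[[0,0,0],[0,0,0],-1]])

```text
time: 10.55
position: [0.5209, 0.0385, 0.1105]
tool_rot: [3.139, -0.0, 1.47]
wrist_force: [-1.4, -0.8, 9.9]
gripper_width: 0.035
finger_force: 19.5
```

Request:
jog_arm(deltas=[[[0,0,0],[0,0,0],-1]])

```text
time: 10.65
position: [0.5209, 0.0385, 0.1105]
tool_rot: [3.139, 0.0, 1.47]
wrist_force: [0.2, -0.3, 9.8]
gripper_width: 0.0353
finger_force: 19.5
```

Request:
jog_arm(deltas=[[[0.1,-0.015,0.025],[0,0,0],-1],[[0.1,-0.015,0],[0,0,0],-1],[[0.1,-0.015,0],[0,0,0],-1],[[0.1,-0.015,0],[0,0,0],-1],[[0.1,-0.01,0],[0,0,0],-1],[[0,0,0],[0,0,0],-1]])

```text
time: 11.25
position: [0.5405, 0.0358, 0.1105]
tool_rot: [-3.142, 0.0, 1.47]
wrist_force: [-2.5, -1.3, 6.8]
gripper_width: 0.0352
finger_force: 20.8
```

Request:
jog_arm(deltas=[[[0,0,0],[0,0,0],1],[[0,0,0],[0,0,0],1],[[0,0,0],[0,0,0],1],[[0,0,0.8],[0,0,0],1],[[0,0,0.9],[0,0,0],1],[[-0.5,-0.8,0.8],[0,0,0],1],[[-0.5,-0.95,0],[0,0,0],1],[[-0.5,-0.95,0],[0,0,0],1]])

```text
time: 12.05
position: [0.4799, -0.0732, 0.2113]
tool_rot: [3.139, 0.0, 1.471]
wrist_force: [-0.4, -1.1, -0.3]
gripper_width: 0.0853
finger_force: 0.0
```

Request:
jog_arm(deltas=[[[-0.5,-0.95,0],[0,0,0],1],[[-0.5,-0.95,0],[0,0,0],1],[[-0.5,-0.95,0],[0,0,0],1],[[-0.5,-0.95,0],[0,0,0],1],[[-0.3,-0.95,0],[0,0,0],1],[[0,0,0],[0,0,0],1]])

```text
time: 12.65
position: [0.3871, -0.2662, 0.2105]
tool_rot: [3.141, 0.002, 1.466]
wrist_force: [0.7, -0.4, -1.0]
gripper_width: 0.0858
finger_force: 0.0
```

```bash
python3 look2.py; python3 -c "
from h import *
print(status.observe()['position'])"
```

```text
[ 0.5336 -0.0229 -0.1272]
 strip -0.06: 72 [-5.4 -1.1  6.7]  113 [-5.4 -0.3  5.8]  37 [0.1 4.4 6.8]  156 [-4.9  1.7 10.1]  
 strip 0: 24 [-6.7 -3.7  4.4]  98 [-7.2 -1.1  5.1]  119 [-7.6 -1.5  6.6]  186 [-10.1  -0.    9.3]  
 strip 0.06: 59 [-7.  -0.9  6.5]  122 [-5.9  0.3  6.1]  129 [-5.5 -0.6  6.1]  140 [-9.  -0.6  6.2]  
 hub 493 [[-13.2, -104.4], [18.3, -73.2]] mid [  2.6 -88.8] mean [  2.4 -88.9]
 hub 505 [[-15.9, -30.6], [14.9, -0.4]] mid [ -0.5 -15.5] mean [ -0.6 -15.6]
 hub 495 [[-16.0, 46.7], [15.3, 76.3]] mid [-0.4 61.5] mean [-0.5 61.5]
 blade ends [-86.5  90.1] 1.8 -0.139
 blade ends [-87.6  87.2] -0.2 -0.116
 blade ends [-75.6  88.5] 6.4 -0.126
[ 0.5352 -0.0384 -0.1337]
 strip -0.06: 181 [-6.6  1.8  7. ]  170 [-7.4  0.9  5.9]  176 [-7.5  0.6  5.7]  141 [-7.7 -0.7  6.7]  
 strip 0: 163 [-8.3  1.4  7.5]  202 [-7.7  0.9  6.4]  207 [-8.   0.3  6.5]  150 [-8.2  0.7  7. ]  
 strip 0.06: 210 [-7.9  0.9  5.3]  206 [-7.7  0.5  5.6]  206 [-8.6  0.3  4.6]  158 [-8.8 -0.9  4.5]  
 hub 523 [[-14.7, -90.8], [18.3, -59.8]] mid [  1.8 -75.3] mean [  2.5 -75. ]
 hub 512 [[-18.0, -17.3], [14.4, 13.2]] mid [-1.8 -2.1] mean [-0.7 -1.7]
 hub 494 [[-17.8, 60.0], [13.8, 90.4]] mid [-2.  75.2] mean [-1.1 75.1]
 blade ends [-86.6  91.4] 2.4 -0.14
 blade ends [-90.7  88.5] -1.1 -0.123
 blade ends [-90.2  87.1] -1.5 -0.089
[ 0.38846971 -0.26141702  0.21030138]
```

Request:
jog_arm(deltas=[[[0.66,0.74,0],[0,0,-0.1],1],[[0.66,0.74,0],[0,0,-0.1],1],[[0.66,0.74,0],[0,0,-0.1],1],[[0.66,0.74,0],[0,0,0],1],[[0.66,0.74,0],[0,0,0],1],[[0,0,-0.5],[0,0,0],1],[[0,0,0],[0,0,0],1]])

```text
time: 13.75
position: [0.5196, -0.1124, 0.1886]
tool_rot: [-3.138, -0.001, 1.447]
wrist_force: [-0.7, -0.1, -0.2]
gripper_width: 0.085
finger_force: 0.0
```

Request:
jog_arm(deltas=[[[0.04,-0.01,-0.7],[0,0,0],1],[[0,0,-0.7],[0,0,0],1],[[0,0,-0.6],[0,0,0],1],[[0,0,0],[0,0,0],1],[[0,0,0],[0,0,0],-1],[[0,0,0],[0,0,0],-1],[[0,0,0],[0,0,0],-1],[[0,0,0],[0,0,0],-1]])

```text
time: 14.55
position: [0.5223, -0.1148, 0.1115]
tool_rot: [3.14, 0.0, 1.444]
wrist_force: [-1.8, -0.2, 11.7]
gripper_width: 0.035
finger_force: 19.5
```

Request:
jog_arm(deltas=[[[0,0,0],[0,0,0],-1],[[0,0,0],[0,0,0],-1]])

```text
time: 14.75
position: [0.5223, -0.1148, 0.1115]
tool_rot: [3.14, 0.0, 1.444]
wrist_force: [-1.8, 0.5, 11.7]
gripper_width: 0.0356
finger_force: 19.4
```

Request:
jog_arm(deltas=[[[-0.05,0,0],[0,0,0],-1],[[0,0,0],[0,0,0],-1]])

```text
time: 14.95
position: [0.5209, -0.115, 0.1115]
tool_rot: [3.138, 0.001, 1.444]
wrist_force: [2.6, -0.3, 7.3]
gripper_width: 0.0351
finger_force: 19.7
```

Request:
jog_arm(deltas=[[[0,0,0],[0,0,0],1],[[0,0,0],[0,0,0],1],[[0,0,0],[0,0,0],1],[[0,0,0.75],[0,0,0],1],[[0,0,0.75],[0,0,0],1],[[-0.6,-0.8,0.75],[0,0,0],0],[[-0.6,-0.9,0],[0,0,0],-1],[[-0.6,-0.9,0],[0,0,0],-1]])

```text
time: 15.75
position: [0.4472, -0.2196, 0.2013]
tool_rot: [3.14, 0.001, 1.445]
wrist_force: [1.0, -0.9, 0.0]
gripper_width: 0.044
finger_force: 0.0
```

Request:
jog_arm(deltas=[[[-0.6,-0.9,0],[0,0,0],-1],[[-0.6,-0.9,0],[0,0,0],-1],[[0,0,0],[0,0,0],-1]])

```text
time: 16.05
position: [0.3974, -0.2941, 0.2004]
tool_rot: [-3.141, 0.001, 1.44]
wrist_force: [0.8, -0.1, 0.3]
gripper_width: 0.0005
finger_force: 0.0
```

```bash
python3 look2.py | grep -v blade; python3 -c "
from h import *
print(status.observe()['position'])
d=cam('top');cv2.imwrite('pics/t1.png',cv2.resize(d['color'][195:295,270:420],(750,500),interpolation=cv2.INTER_CUBIC))"
```

```text
[ 0.5335 -0.0226 -0.1276]
 strip -0.06: 67 [-5.1  0.5  7.5]  0   0   130 [-5.1  1.9 10.1]  
 strip 0: 21 [-8.2 -3.2  5.3]  99 [-6.7 -0.7  5.4]  123 [-7.9 -1.8  6.4]  165 [-9.5  0.3  8.9]  
 strip 0.06: 57 [-6.1  0.5  7.6]  118 [-5.7 -0.3  6.5]  143 [-5.5  0.6  5.9]  141 [-9.1 -1.3  5.7]  
 hub 517 [[-16.3, -104.9], [15.8, -74.2]] mid [ -0.3 -89.6] mean [ -0.3 -89.4]
 hub 493 [[-15.6, -31.0], [14.8, -0.8]] mid [ -0.4 -15.9] mean [ -0.6 -15.8]
 hub 482 [[-15.8, 46.0], [14.9, 76.1]] mid [-0.4 61. ] mean [-0.4 61.1]
[ 0.537  -0.0228 -0.1296]
 strip -0.06: 50 [-5.6  0.4  4.7]  141 [-7.4  0.6  6.1]  147 [-7.2  0.8  6. ]  148 [-7.5  1.3  9.7]  
 strip 0: 53 [-7.   3.7  7.6]  159 [-8.1  1.9  7.7]  177 [-7.2  2.2  7.6]  178 [-9.8 -0.1  9.9]  
 strip 0.06: 70 [-8.3  0.2  5. ]  164 [-6.8 -0.7  5.2]  198 [-7.4  0.   5.7]  173 [-10.   -0.9   4.8]  
 hub 511 [[-16.8, -106.5], [15.0, -75.7]] mid [ -0.9 -91.1] mean [ -0.6 -91.2]
 hub 504 [[-18.4, -32.8], [14.6, -2.7]] mid [ -1.9 -17.8] mean [ -0.7 -17.6]
 hub 491 [[-17.1, 44.2], [14.7, 74.8]] mid [-1.2 59.5] mean [-0.4 59.4]
[ 0.4002313  -0.28980154  0.2002542 ]
```

View pics/t1.png

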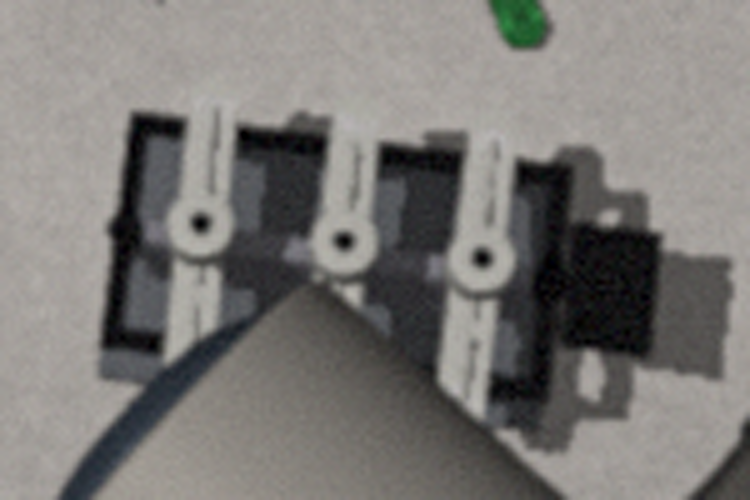

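Request:
jog_arm(deltas=[[[0.68,0.63,0],[0,0,0],-1],[[0.68,0.63,0],[0,0,0],-1],[[0.68,0.63,0],[0,0,0],-1],[[0.68,0.63,0],[0,0,0],-1],[[0,0,-0.8],[0,0,0],-1],[[0,0,-0.8],[0,0,0],-1],[[0,0,-0.8],[0,0,0],-1],[[0,0,0],[0,0,0],-1]])

```text
time: 17.3
position: [0.5068, -0.1883, 0.1012]
tool_rot: [-3.136, -0.002, 1.445]
wrist_force: [0.5, -0.4, 0.8]
gripper_width: -0.0003
finger_force: 0.0
```

Request:
jog_arm(deltas=[[[0.05,0,-0.2],[0,0,0],-1],[[0,0,-0.1],[0,0,0],-1],[[0,0,-0.1],[0,0,0],-1],[[0,0,-0.1],[0,0,0],-1],[[0,0,-0.1],[0,0,0],-1],[[0,0,-0.1],[0,0,0],-1],[[0,0,0],[0,0,0],-1]])

```text
time: 18.0
position: [0.5111, -0.1901, 0.077]
tool_rot: [3.14, 0.001, 1.444]
wrist_force: [-0.3, 0.2, 0.9]
gripper_width: 0.0002
finger_force: 0.0
```

Request:
jog_arm(deltas=[[[0,0,-0.05],[0,0,0],-1],[[0,0,-0.05],[0,0,0],-1],[[0,0,-0.05],[0,0,0],-1],[[0,0,0],[0,0,0],-1]])

```text
time: 18.4
position: [0.5111, -0.1901, 0.071]
tool_rot: [3.14, 0.0, 1.444]
wrist_force: [1.0, 0.2, 3.5]
gripper_width: 0.0
finger_force: 1.9
```

Request:
jog_arm(deltas=[[[0,0,-0.05],[0,0,0],-1],[[0,0,-0.05],[0,0,0],-1],[[0,0,0],[0,0,0],-1]])

```text
time: 18.7
position: [0.5114, -0.1903, 0.0702]
tool_rot: [3.138, 0.001, 1.444]
wrist_force: [-15.5, 6.1, 72.9]
gripper_width: -0.0004
finger_force: 36.3
```

Request:
jog_arm(deltas=[[[0,0,0.2],[0,0,0],-1],[[0,0,0.5],[0,0,0],-1],[[0,0,0.9],[0,0,0],-1],[[0,0,0.9],[0,0,0],-1],[[-0.5,-0.6,0.5],[0,0,0],0],[[-0.7,-0.7,0],[0,0,0],1],[[-0.7,-0.7,0],[0,0,0],1],[[-0.5,-0.5,0],[0,0,0],1]])

```text
time: 19.5
position: [0.4131, -0.2911, 0.187]
tool_rot: [3.141, 0.001, 1.443]
wrist_force: [0.5, -0.1, 0.3]
gripper_width: 0.0578
finger_force: 0.0
```

```bash
python3 - <<'E'
from h import *
d=cam('top');e=cam('scene')
a=cv2.resize(d['color'][195:295,270:420],(600,400),interpolation=cv2.INTER_CUBIC)
b=cv2.resize(e['color'][190:300,220:370],(545,400),interpolation=cv2.INTER_CUBIC)
cv2.imwrite('pics/t2.png',cv2.resize(np.hstack([a,b]),(800,280)))
for n,D in(("top",d),("scene",e)):
    P=pts(D).reshape(-1,3); t=[.5335,-.037,-.131] if n=="top" else [.5352,-.0383,-.132]
    L=tostand(t,P); z=P[:,2]
    for y0 in(-.075,0,.075):
        r=[]
        for x0 in(-.08,-.045,-.025,0,.025,.045,.08):
            m=(abs(L[:,0]-x0)<.006)&(abs(L[:,1]-y0)<.012)&(z>.04); r.append(round(float(np.median(z[m]))*1e3,1) if m.sum()>3 else None)
        print(n,y0,r)
    m=(abs(L[:,0])<.02)&(abs(L[:,1]+.15)<.015); print('pad z',np.median(z[m]))
print(status.observe()['position'])
E
```

```text
top -0.075 [None, 77.3, 79.4, 113.4, 78.1, 78.7, 77.0]
top 0 [None, None, None, 112.4, 79.5, 79.8, 77.0]
top 0.075 [None, 92.9, 87.5, 113.6, 107.8, 66.4, 55.6]
pad z 0.051872617284777656
scene -0.075 [76.9, None, None, 111.8, 77.0, 78.0, 76.6]
scene 0 [76.2, None, None, 111.3, 76.9, 76.9, 76.8]
scene 0.075 [102.6, 91.5, 87.6, 113.0, 89.4, 65.1, 54.1]
pad z 0.04929935428499266
[ 0.41259141 -0.29186813  0.18685626]
```

View pics/t2.png

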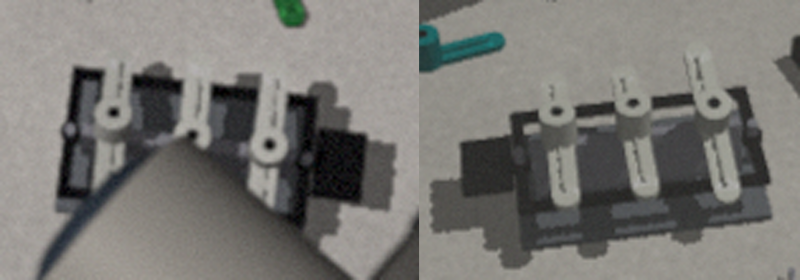

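```bash
python3 - <<'E'
from h import *
for n,b in(("top",(.0013,.0015)),("scene",(.005,0))):
    P=np.vstack([pts(cam(n)).reshape(-1,3) for _ in range(3)]); t=[.541,.036,-.131]; P[:,:2]-=b
    L=tostand(t,P); L=np.c_[L,P[:,2]]; L=L[(abs(L[:,1])<.03)&(abs(L[:,0])<.1)&(L[:,2]>.045)]*1e3
    th=np.radians(17); a=np.array([np.sin(th),0,np.cos(th)]);u=np.array([np.cos(th),0,-np.sin(th)])
    o=np.array([0,0,70]); h=(L-o)@a; s=(L-o)@u
    for A in(15,16,17,18,19):
        q=np.radians(A); hh=(L-o)@np.array([np.sin(q),0,np.cos(q)]); m=(abs(L[:,1])<11)&(hh<14)&(hh>4); print(A,m.sum(),hh[m].std().round(2),end=' | ')
    m=(h>36)&(h<50); print(n,m.sum(),'h',np.median(h[m]).round(1),'s',s[m].mean().round(1),np.percentile(s[m],[3,97]).round(1),'y',L[m,1].mean().round(1),np.percentile(L[m,1],[3,97]).round(1),'blade h',np.median(h[(h<14)&(h>4)]).round(1), 'ends',np.percentile(s[(h<14)&(h>4)&(abs(L[:,1])<13)],[1,99]).round(1))
for l in ("tray",):
  for n in("top","scene"):
    W=pts(cam(n)); 
    for o in vision.outline_of(l,n)[:1]:
        p=W[o["mask"]]; p=p[~np.isnan(p[:,0])]; r=p[p[:,2]>.022]; print(n,len(r),cv2.minAreaRect((r[:,:2]*1000).astype(np.float32)))
        f=p[p[:,2]<.012]; print(cv2.minAreaRect((f[:,:2]*1000).astype(np.float32)),np.median(f,0))
E
```

```text
15 604 2.65 | 16 625 2.57 | 17 616 2.49 | 18 598 2.53 | 19 563 2.6 | top 401 h 42.6 s -2.9 [-19.2  14.3] y 0.5 [-14.7  16.4] blade h 9.4 ends [-68.3  87.2]
15 1058 2.41 | 16 1099 2.2 | 17 1123 2.23 | 18 1093 2.39 | 19 999 2.5 | scene 454 h 41.3 s -2.2 [-18.6  12.9] y 0.1 [-14.9  15.5] blade h 7.8 ends [-90.7  85.4]
top 433 ((513.3455200195312, 255.51077270507812), (242.19735717773438, 131.37416076660156), 7.848076820373535)
((517.1561889648438, 257.93084716796875), (249.81182861328125, 138.48936462402344), 8.138931274414062) [0.51220602 0.25674307 0.00381465]
scene 486 ((515.1316528320312, 252.70849609375), (245.44064331054688, 132.41041564941406), 8.04455280303955)
((515.0700073242188, 253.04302978515625), (244.58348083496094, 132.07757568359375), 7.6526265144348145) [0.51323534 0.25907218 0.00296794]
```

Request:
jog_arm(deltas=[[[0.43,0.9,0],[0,0,0],1],[[0.43,0.9,0],[0,0,0],1],[[0.43,0.9,0],[0,0,0],1],[[0.43,0.9,0],[0,0,0],1],[[0.43,0.9,0],[0.11,0.84,0],1],[[0.43,0.9,0],[0.11,0.84,0],1],[[0.43,0.9,0],[0.11,0.84,0],1],[[0.43,0.9,0],[0.11,0.84,0],1]], squeeze=40)

```text
time: 20.9
position: [0.5528, 0.0002, 0.1865]
tool_rot: [-2.843, -0.0, 1.444]
wrist_force: [1.3, -1.6, -0.1]
gripper_width: 0.0856
finger_force: 0.0
```

Request:
jog_arm(deltas=[[[0.43,0.9,0],[0,0,0],1],[[0,0,0],[0,0,0],1],[[0,0,0],[0,0,0],1]])

```text
time: 21.2
position: [0.5694, 0.0351, 0.1858]
tool_rot: [-2.845, -0.001, 1.446]
wrist_force: [-0.4, -0.2, -0.1]
gripper_width: 0.0855
finger_force: 0.0
```

```bash
python3 - <<'E'
from h import *
o=status.observe(); R=Rot.from_euler("xyz",o["tool_rot"]).as_matrix(); print(o["position"],R[:,2].round(3),R[:,1].round(3))
T=np.array([.5498,.0348,.1078]); a=np.array([np.sin(np.radians(17))*.9914,-np.sin(np.radians(17))*.1306,np.cos(np.radians(17))])
print(a,((T+.06*a-o["position"])/.04).round(3),(-.06*a/.04).round(3))
# turn still wanted
y=np.cross([-.1306*-1,.9914,0],-a) 
print(((Rot.from_matrix(np.c_[np.cross(R[:,1],-a)/np.linalg.norm(np.cross(R[:,1],-a)),np.zeros(3),-a]+0) if 0 else Rot.align_vectors([-a],[R[:,2]])[0]).as_rotvec(degrees=True)/5).round(3))
E
```

```text
[0.5693771  0.03511534 0.18582849] [-0.289  0.037 -0.956] [ 0.949 -0.119 -0.292]
[ 0.28985731 -0.03818374  0.95630476] [-0.055 -0.065 -0.516] [-0.435  0.057 -1.434]
[ 0.012  0.004 -0.003]
```

Request:
jog_arm(deltas=[[[-0.055,-0.065,-0.5],[0,0,0],1],[[0,0,0],[0,0,0],1],[[-0.11,0.015,-0.36],[0,0,0],1],[[-0.11,0.015,-0.36],[0,0,0],1],[[-0.11,0.015,-0.36],[0,0,0],1],[[-0.11,0.015,-0.36],[0,0,0],1],[[0,0,0],[0,0,0],1]])

```text
time: 21.9
position: [0.5482, 0.0334, 0.1081]
tool_rot: [-2.843, -0.001, 1.443]
wrist_force: [0.4, -0.7, 0.2]
gripper_width: 0.0852
finger_force: 0.0
```

Request:
jog_arm(deltas=[[[0,0,0],[0,0,0],0.3],[[0,0,0],[0,0,0],0],[[0,0,0],[0,0,0],-0.5],[[0,0,0],[0,0,0],-1],[[0,0,0],[0,0,0],-1],[[0,0,0],[0,0,0],-1],[[0,0,0],[0,0,0],-1]])

```text
time: 22.6
position: [0.5502, 0.0339, 0.1094]
tool_rot: [-2.847, -0.001, 1.444]
wrist_force: [2.2, 0.1, 6.5]
gripper_width: 0.0348
finger_force: 39.1
```

Request:
jog_arm(deltas=[[[0,0,0.2],[0,0,0],-1],[[0,0,0.3],[0,0,0],-1],[[0,0,0.5],[0,0,0],-1],[[0,0,0.6],[0,0,0],-1],[[0,0,0.4],[0,0,0],-1],[[0,0,0],[0,0,0],-1]])

```text
time: 23.2
position: [0.5506, 0.034, 0.1914]
tool_rot: [-2.85, -0.001, 1.444]
wrist_force: [-0.1, -0.6, -2.3]
gripper_width: 0.0349
finger_force: 40.1
```

```bash
python3 - <<'E'
from h import *
d=cam('scene'); cv2.imwrite('pics/s3.png',cv2.resize(d['color'][130:300,220:460],(720,510),interpolation=cv2.INTER_CUBIC))
print(status.observe()["position"],status.observe()["gripper_width"],status.observe()["wrist_force"])
E
```

```text
[0.55002957 0.0340015  0.18997829] 0.034368166757115536 [-0.4804741   0.44432771 -2.2444141 ]
```

View pics/s3.png

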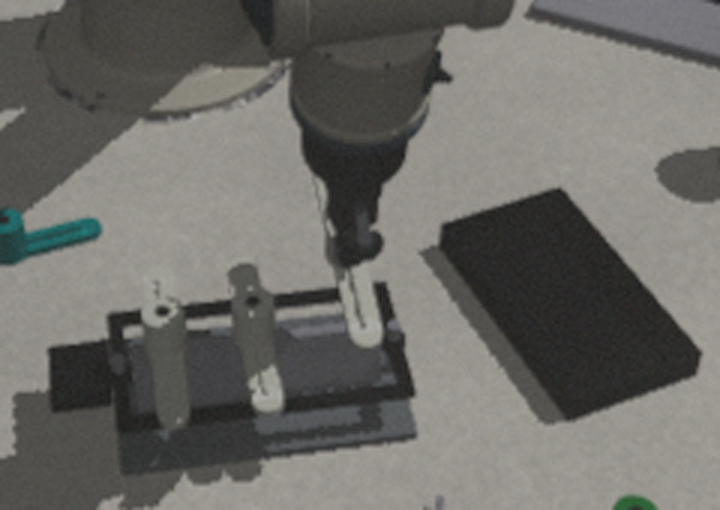

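Request:
jog_arm(deltas=[[[-0.16,0.7,0.1],[-0.11,-0.83,0],-1],[[-0.16,0.8,0],[-0.11,-0.83,0],-1],[[-0.16,0.8,0],[-0.11,-0.83,0],-1],[[-0.16,0.8,0],[-0.11,-0.83,0],-1],[[-0.16,0.8,0],[0,0,0.75],-1],[[-0.15,0.8,0],[0,0,0.75],-1],[[0,0.8,0],[0,0,0.75],-1],[[0,0,0],[0,0,0.75],-1]])

```text
time: 24.05
position: [0.5107, 0.2572, 0.192]
tool_rot: [-3.137, -0.0, 1.711]
wrist_force: [0.9, -1.4, -1.2]
gripper_width: 0.0348
finger_force: 40.4
```

Request:
jog_arm(deltas=[[[0,0,0],[0,0,0],-1],[[0,0,0],[0,0,0],-1]])

```text
time: 24.25
position: [0.5111, 0.2536, 0.1921]
tool_rot: [-3.137, 0.001, 1.703]
wrist_force: [0.7, -0.0, -1.5]
gripper_width: 0.0345
finger_force: 40.4
```

```bash
python3 - <<'E'
from h import *
o=status.observe(); print(o["position"],o["tool_rot"])
for n in("top","scene"):
    W=pts(cam(n)).reshape(-1,3); p=o["position"]
    t=[p[0],p[1],.137]; L=tostand(t,W); z=W[:,2]
    for x0 in(-.08,-.06,-.04,.04,.06,.08):
        m=(abs(L[:,0]-x0)<.008)&(abs(L[:,1])<.02)&(z>.1)&(z<.19); print(n,x0,m.sum(),np.median(z[m]).round(4) if m.sum() else '')
E
```

```text
[0.51114814 0.2535695  0.19212194] [-3.13691569e+00  8.14740496e-04  1.70333214e+00]
top -0.08 0 
top -0.06 0 
top -0.04 0 
top 0.04 0 
top 0.06 0 
top 0.08 0 
scene -0.08 32 0.1572
scene -0.06 45 0.1587
scene -0.04 30 0.1584
scene 0.04 58 0.1605
scene 0.06 55 0.161
scene 0.08 62 0.1615
```

Request:
jog_arm(deltas=[[[0,0,-0.7],[0,0.27,0],-1],[[0,0,-0.7],[0,0,0],-1],[[0,0,-0.7],[0,0,0],-1],[[0,0,-0.7],[0,0,0],-1],[[0,0,-0.5],[0,0,0],-1],[[0,0,0],[0,0,0],-1],[[0,0,0],[0,0,0],-1]])

```text
time: 25.05
position: [0.5118, 0.2536, 0.061]
tool_rot: [-3.114, -0.003, 1.704]
wrist_force: [-0.0, 0.5, -1.2]
gripper_width: 0.0344
finger_force: 40.3
```

Request:
jog_arm(deltas=[[[0,0,-0.05],[0,0,0],-1],[[0,0,-0.05],[0,0,0],-1],[[0,0,-0.05],[0,0,0],-1],[[0,0,-0.05],[0,0,0],-1],[[0,0,-0.05],[0,0,0],-1],[[0,0,0],[0,0,0],-1]])

```text
time: 25.65
position: [0.5114, 0.254, 0.0504]
tool_rot: [-3.114, -0.003, 1.705]
wrist_force: [-0.4, 0.1, -1.5]
gripper_width: 0.0345
finger_force: 40.3
```

Request:
jog_arm(deltas=[[[0,0,-0.05],[0,0,0],-1],[[0,0,-0.05],[0,0,0],-1],[[0,0,0],[0,0,0],-1]])

```text
time: 25.95
position: [0.5114, 0.254, 0.0464]
tool_rot: [-3.114, -0.003, 1.705]
wrist_force: [-0.2, -1.1, -1.9]
gripper_width: 0.0341
finger_force: 40.3
```

Request:
jog_arm(deltas=[[[0,0,-0.025],[0,0,0],-1],[[0,0,0],[0,0,0],-1]])

```text
time: 26.15
position: [0.5115, 0.254, 0.0456]
tool_rot: [-3.115, -0.003, 1.705]
wrist_force: [-0.4, -0.2, -1.7]
gripper_width: 0.0347
finger_force: 40.3
```

Request:
jog_arm(deltas=[[[0,0,-0.025],[0,0,0],-1],[[0,0,0],[0,0,0],-1]])

```text
time: 26.35
position: [0.5115, 0.254, 0.0446]
tool_rot: [-3.115, -0.003, 1.705]
wrist_force: [-0.6, -0.1, -1.6]
gripper_width: 0.0348
finger_force: 40.3
```

Request:
jog_arm(deltas=[[[0,0,-0.025],[0,0,0],-1],[[0,0,0],[0,0,0],-1]])

```text
time: 26.55
position: [0.5115, 0.254, 0.0436]
tool_rot: [-3.115, -0.003, 1.705]
wrist_force: [0.6, 0.7, -1.8]
gripper_width: 0.0346
finger_force: 40.3
```

Request:
jog_arm(deltas=[[[0,0,-0.02],[0,0,0],-1],[[0,0,0],[0,0,0],-1]])

```text
time: 26.75
position: [0.5115, 0.2541, 0.0433]
tool_rot: [-3.115, -0.003, 1.705]
wrist_force: [-3.4, -1.1, 6.9]
gripper_width: 0.0342
finger_force: 41.4
```

Request:
jog_arm(deltas=[[[0,0,-0.02],[0,0,0],-1],[[0,0,0],[0,0,0],-1]])

```text
time: 26.95
position: [0.5116, 0.2541, 0.0432]
tool_rot: [-3.115, -0.003, 1.705]
wrist_force: [-4.8, -1.5, 23.2]
gripper_width: 0.0349
finger_force: 42.8
```

Touching down at about 0.043 with 23 N; release gently, rise and withdraw.

Request:
jog_arm(deltas=[[[0,0,0.02],[0,0,0],-1],[[0,0,0],[0,0,0],-0.1],[[0,0,0],[0,0,0],0.5],[[0,0,0],[0,0,0],1],[[0,0,0],[0,0,0],1],[[0,0,0.5],[0,0,0],1],[[0,0,0.9],[0,0,0],1],[[0,0,0.9],[0,0,0],1]])

```text
time: 27.75
position: [0.5111, 0.2538, 0.1355]
tool_rot: [-3.113, -0.002, 1.705]
wrist_force: [0.6, 0.2, 0.1]
gripper_width: 0.0855
finger_force: 0.0
```

Request:
jog_arm(deltas=[[[0,0,0.9],[0,0,0],1],[[-0.5,0.3,0.5],[0,0,0],1],[[-0.7,0.5,0],[0,0,0],1],[[-0.7,0.5,0],[0,0,0],1],[[-0.7,0.5,0],[0,0,0],1],[[-0.7,0.5,0],[0,0,0],1],[[0,0,0],[0,0,0],1],[[0,0,0],[0,0,0],1]])

```text
time: 28.55
position: [0.3792, 0.3463, 0.1909]
tool_rot: [-3.115, -0.003, 1.707]
wrist_force: [-0.0, 1.0, 0.2]
gripper_width: 0.0859
finger_force: 0.0
```

```bash
python3 - <<'E'
from h import *
d=cam('top');e=cam('scene')
a=cv2.resize(d['color'][190:310,190:430],(600,300),interpolation=cv2.INTER_CUBIC)
b=cv2.resize(e['color'][170:310,220:500],(600,300),interpolation=cv2.INTER_CUBIC)
cv2.imwrite('pics/f.png',np.vstack([a,b]))
for n,D in(("top",d),("scene",e)):
    P=pts(D).reshape(-1,3); z=P[:,2]
    for nm,t,ys in(("stand",[.5335,-.037,-.131] if n=="top" else [.5352,-.0383,-.132],(-.075,0)),("tray",[.5125,.255,.137],(0,))):
      L=tostand(t,P)
      for y0 in ys:
        r=[]
        for x0 in(-.08,-.06,-.04,0,.04,.06,.08):
            m=(abs(L[:,0]-x0)<.006)&(abs(L[:,1]-y0)<.011)&(z>(.04 if nm=="stand" else .0)); r.append(round(float(np.median(z[m]))*1e3,1) if m.sum()>3 else None)
        print(n,nm,y0,r)
print(status.observe()['position'])
E
```

```text
top stand -0.075 [77.9, 79.0, 78.5, 112.0, 79.3, 77.3, 77.3]
top stand 0 [78.1, 77.9, 79.5, 112.3, 79.0, 78.4, 77.7]
top tray 0 [13.1, 11.6, 12.3, 45.8, 11.9, 12.8, 12.2]
scene stand -0.075 [76.7, 77.0, None, 111.3, 76.5, 78.4, 76.9]
scene stand 0 [77.1, 78.1, None, 110.8, 77.7, 77.6, 76.2]
scene tray 0 [11.6, 10.4, 12.3, 45.0, 10.0, 10.3, 9.9]
[0.38012694 0.34577537 0.19087652]
```

View pics/f.png

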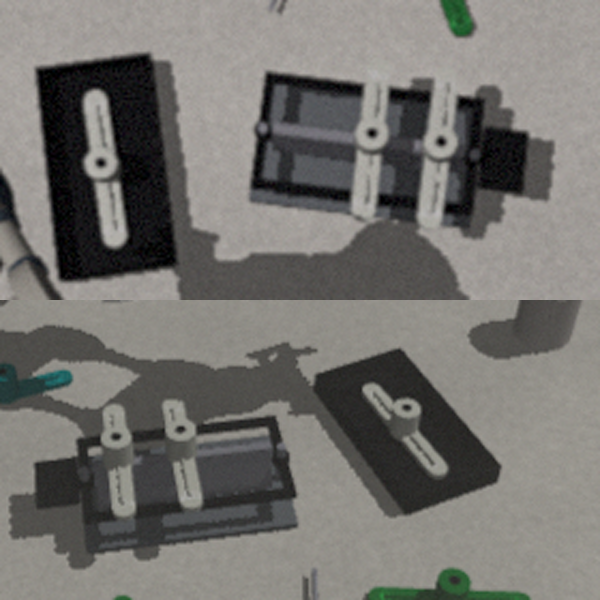

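The rotor lies flat in the tray, its hub at (100,163) in the upper view. The other two balance level on the edge, hubs at (371,133) and (441,142), with the frame down.

```bash
python3 -c "
from h import *
print(ticket.hand_in())"
```

```text
the job is handed in; nothing more can be done
None
```

The job is handed in: all three rotors were centred and the frame pressed fully down, the one at the tray end of the edge tipped and now lies flat in the black tray, and the other two balance level on the knife edge.

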